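Kit the spring-column tray

ROBOT

A 6-joint arm with a two-finger parallel gripper is mounted at the origin on the work surface. World frame = base frame: x ahead of the robot, y to its left, z up, the work surface at z = 0. Lengths are in m, angles in rad, forces in N, time in s.
With the tool pointing down it reaches from about 0.4 to 0.825 m from the base axis. Payload 7 kg.
Tool frame: the origin (TCP) lies at the centre of the arm's flange, where the gripper is bolted on; the fingertips stand 178 mm ahead of it and the grasp point (between the pads) lies 159 mm ahead of it; z points along the fingers, y is the direction in which the jaws open and shut (so a half turn about z gives the same grasp; the last joint's range is limited). The gripper opens to 88 mm and grips with 3 to 60 N. Pads are 19 mm wide; open, the fingers measure 130 mm over their backs; the gripper's body (78 mm by 193 mm) begins 47 mm behind the grasp point.
Start: joints at [1.535, 0.359, 0.012, 0, -1.224, -0.288], TCP at [0.215, 0.64, 0.405] pointing down, gripper open.
Joint ranges: [-3.07, 3.07], [-1.43, 2.12], [-1.02, 1.25], [-3.03, 1.67], [-3.05, -0], [-3.03, 3.03]. Speed limits (rad/s): [2.39, 2.39, 3.01, 3.14, 3.14, 3.14].

INTERFACE

Orientations are given as [roll, pitch, yaw] about the fixed x, y, z axes, in that order (R = Rz(yaw) Ry(pitch) Rx(roll)).
In Python, from station import * gives the robot as it stands.
- The arm moves only by the tool send_rows, never from a script. Its argument "motion" is a list of rows, each an object with "offset": the shift along the tool's x, y, z in cm, a list of three; "turn": the turn about the tool's z in degrees. In form: [{"offset": [x, y, z], "turn": turn}, ...]. A call has 1 to 8 rows; each row is the pose to reach, as a shift and turn from the pose commanded when the call began, along the tool's axes at that moment; what a row does not reach only later rows make up. A row lasts 1/10 s, in which the tool goes at most 50 mm and 8.59 degrees, less where a joint would pass 70% of its speed; a pose out of reach is approached as far as the arm can. A call with a gripper value outside its range is refused whole. "hand" is the opening, from -1 (shut) to 1 (fully open), set as the call begins (left out, the last holds). The fingers move at their own pace and stop on an object; "squeeze" is the grip in N (left out, the last holds). Time passes only in rows, so rows that repeat a pose let the fingers close. It gives the time, the measured TCP pose, the force and the opening at its end, in the units of the state.
- get_state(): the state, without advancing time (a new reading comes with each control period).
- grab_frame(name): name is "scene" or "top" or "wrist"; returns a dict with "frame" (384x512x3 uint8, blue, green, red), "range_z" (384x512 float32, m along the optical axis (not along the pixel's ray), 0 where there is no reading), "vertical_fov" (degrees; the focal length in pixels is half the picture's height over the tangent of half this angle, whatever the lens; pixels are square), "cx", "cy" (the principal point, pixels), "cam_to_world" (4x4, takes a point from camera to world coordinates). Camera axes: x right, y up, looking along -z (the intrinsics and any distortion apply to the point x, -y, -z); pixel columns grow to the right and rows downward; lengths in m; the calibration is good to about 2 mm. A picture is of the moment at which its call begins.
- job_done(): hands the job in, once; it reports no verdict.
The state is a dict: "t": time; "q": joint angles; "qd": joint speeds; "joint_efforts": joint torques, N m; "eef_pos": TCP position; "ee_rot": TCP orientation; "force": force on the tool from outside, world axes, zero at the start; "moment": the same for the moment, N m; "width": finger opening in m.
Only numpy, scipy, OpenCV 4.12 (cv2) and the standard library are available. Lean on these libraries where they do the work, as an engineer would, in place of code of your own. Each camera call takes 0.05 s, during which the arm holds its last target. There are 200 camera calls.

TASK

Make up the kit in the black tray: stack the three conical spring washers on the steel arbor pin with their faces alternating - dome up at the bottom, then hollow (yellow) side up, then dome up on top - each seated level on the one below, and stand the bronze sleeve upright on the floor of the blue square holder. All of them already lie the right way up, so none needs turning over. The flat washer and the light-grey steel sleeve do not belong to the kit: leave them where they are.

Things in the scene. Friction and masses are not known exactly. Their poses are not given: they have to be found in the camera images.
- tray: Black open kit tray fixed to the bench, outside 130 mm (its x) by 230 mm (its y), 22 mm high, walls and floor 5 mm thick. It holds the arbor and the square holder, one near each end of its y length (either may be at either end). Origin: centre of its underside on the bench.
- arbor: Arbor fixed on the tray floor: blue round base, 58 mm diameter, 25 mm high (its flat top is the seat, higher than the tray walls), with a steel pin of 24 mm diameter up to 62 mm and a tapered nose to 72 mm. Heights are above its origin: centre of its underside, 5 mm above the bench; z along the pin. Seated springs have their undersides at 25, 36 and 47 mm.
- nest: Blue low-walled square holder fixed on the tray floor, outside 64 by 64 mm, inside 56 by 56 mm, 14 mm high, walls and floor 4 mm thick. The place of the bronze sleeve. Origin: centre of its underside, 5 mm above the bench; x and y along its sides.
- spring_a: A conical spring washer: outside diameter 60 mm, hole 32 mm, 11 mm high, about 85 g; dark steel convex face, hollow face painted yellow. Lies dome up, looks dark from above: outer rim on the bench, 0 to 6 mm above its origin (grip across it), hub round the hole 5 to 11 mm. Identical to and interchangeable with spring_b. Origin: centre of underside as it lies; z up.
- spring_b: A conical spring washer: outside diameter 60 mm, hole 32 mm, 11 mm high, about 85 g; dark steel convex face, hollow face painted yellow. Lies dome up, looks dark from above: outer rim on the bench, 0 to 6 mm above its origin (grip across it), hub round the hole 5 to 11 mm. Identical to and interchangeable with spring_a. Origin: centre of underside as it lies; z up.
- spring_c: A conical spring washer: outside diameter 60 mm, hole 32 mm, 11 mm high, about 85 g; dark steel convex face, hollow face painted yellow. Lies hollow side up, looks yellow from above: hub (48 mm diameter) on the bench, 0 to 6 mm above its origin, outer rim 5 to 11 mm up (grip across it). Origin: centre of underside as it lies; z up.
- sleeve_bronze: Reddish bronze (copper-coloured) guide sleeve standing upright: a tube of 36 mm outer and 24 mm inner diameter, 45 mm high, about 160 g. Origin: centre of its lower end; z along the tube.
- sleeve_steel: Look-alike, not part of the kit: light-grey metal sleeve of the same size as the bronze one (36 mm diameter, 45 mm high), standing upright. Origin: centre of its lower end.
- flat_washer: Look-alike, not part of the kit: light-grey flat washer, 60 mm outer diameter, 32 mm hole, 6 mm thick, lying on the bench. Origin: centre of its underside.

How it is judged:
At the end, for the whole second after the job is handed in: Springs on the pin dome up, hollow up, dome up: seated within 4 mm in height, 9 mm of the axis, 0.15 rad of level; bronze sleeve on the holder floor within 16 mm of centre, 4 mm in height, 0.1 rad of upright; flat washer and steel sleeve within 15 mm of their starts, not tipped; all at rest (((horizontal distance between each of spring_a, spring_b and arbor below 0.009 m and z of spring_a in the frame of arbor between 0.021 and 0.029 m and angle between each of spring_a, spring_b's own z axis and vertical below 0.15 rad and z of spring_b in the frame of arbor between 0.043 and 0.051 m) or (horizontal distance between each of spring_b, spring_a and arbor below 0.009 m and z of spring_b in the frame of arbor between 0.021 and 0.029 m and angle between each of spring_b, spring_a's own z axis and vertical below 0.15 rad and z of spring_a in the frame of arbor between 0.043 and 0.051 m)) and horizontal distance between spring_c and arbor below 0.009 m and z of spring_c in the frame of arbor between 0.032 and 0.04 m and angle between spring_c's own z axis and vertical below 0.15 rad and horizontal distance between sleeve_bronze and nest below 0.016 m and z of sleeve_bronze in the frame of nest between 0 and 0.008 m and angle between sleeve_bronze's own z axis and vertical below 0.1 rad and distance of each of sleeve_steel, flat_washer from where it was at the start of the episode below 0.015 m and angle between each of sleeve_steel, flat_washer's own z axis and vertical below 0.2 rad and linear speed of each of spring_a, spring_b, spring_c, sleeve_bronze, sleeve_steel, flat_washer below 0.02 m/s and angular speed of each of spring_a, spring_b, spring_c, sleeve_bronze, sleeve_steel, flat_washer below 0.3 rad/s); the robot touches nothing.
It fails at once if the flat washer or the steel sleeve is moved (more than 20 mm) or knocked over (distance of any of sleeve_steel, flat_washer from where it was at the start of the episode above 0.02 m or angle between sleeve_steel's own z axis and vertical above 0.5 rad).
It also fails if it takes over 104 s, if anything falls off the work surface, if the arm or the gripper's body presses on something with over 40 N, if the wrist force passes 120 N, or if a joint passes its speed limit or range.

## Working session

There is one attempt and no reset: what is moved stays moved. The work goes in short steps, Python scripts to look and compute and a tool call to move; the robot and the scene stay as the last step left them, time stands still between calls to the robot, and variables do not carry over. Pictures are saved under pics/ and viewed, about 12 in all and at most 16, crops included, and the job is handed in when it is done.

Besides the shell and the picture viewer there is one more tool, called after "Request:" as name([rows], argument=value, ...), one row to a line, values as JSON. send_rows: Moves the arm, as the interface text tells. Its arguments: {"type":"object","properties":{"motion":{"type":"array"},"hand":{"type":"number"},"squeeze":{"type":"number"}},"required":["motion"]}

```bash
mkdir -p pics; ls; cat > h.py <<'E'
from station import *
import numpy as np, cv2
def shot(name, fn=None):
    d=grab_frame(name)
    if fn: cv2.imwrite('pics/'+fn,d['frame'])
    np.savez('/tmp/%s.npz'%name,**d)
    return d
def load(name): return dict(np.load('/tmp/%s.npz'%name))
def cloud(d):
    h,w=d['range_z'].shape; f=h/2/np.tan(np.radians(float(d['vertical_fov']))/2)
    v,u=np.mgrid[0:h,0:w]; z=d['range_z']
    P=np.stack([(u-d['cx'])*z/f,-(v-d['cy'])*z/f,-z],-1)
    T=d['cam_to_world']; return P@T[:3,:3].T+T[:3,3]
E
python3 - <<'E'
from h import *
print(get_state())
d=shot('top','top0.png');s=shot('scene','scene0.png')
for k in (d,s): print({a:b for a,b in k.items() if a not in('frame','range_z')})
E
```

```text
pics
{'t': 0.0, 'q': array([ 1.53510460e+00,  3.59407942e-01,  1.10519756e-02, -3.82094798e-04,
       -1.22407168e+00, -2.88099965e-01]), 'qd': array([ 0.00178676, -0.00046537, -0.00056478,  0.00162958,  0.00149414,
        0.00068104]), 'joint_efforts': array([-3.04603818e-04, -5.82714272e+01,  2.93052453e+01,  6.99722573e+00,
        6.85457155e-03, -1.72159080e-04]), 'eef_pos': array([0.21469359, 0.63974384, 0.40370006]), 'ee_rot': array([ 3.13992650e+00, -1.19173401e-04, -3.23921729e-01]), 'force': array([ 0.94515826,  0.33237576, -0.34018103]), 'moment': array([ 0.01449868, -0.01339125,  0.01316254]), 'width': 0.0877299119074489}
{'vertical_fov': 45.538800454759915, 'cx': 264.1132849321561, 'cy': 191.85552744876776, 'cam_to_world': array([[-0.02745531,  0.98083669, -0.19288753,  0.36975955],
       [-0.99932429, -0.02221413,  0.02928299,  0.02189932],
       [ 0.024437  ,  0.19356116,  0.98078382,  0.89932801],
       [ 0.        ,  0.        ,  0.        ,  1.        ]])}
{'vertical_fov': 55.952383247483404, 'cx': 255.89458287938552, 'cy': 188.507206198525, 'cam_to_world': array([[ 0.36445332, -0.77683526,  0.51351802,  0.92572361],
       [ 0.93121536,  0.30605674, -0.19790709, -0.14478212],
       [-0.00342444,  0.55032376,  0.83494433,  0.69443576],
       [ 0.        ,  0.        ,  0.        ,  1.        ]])}
```

View pics/top0.png

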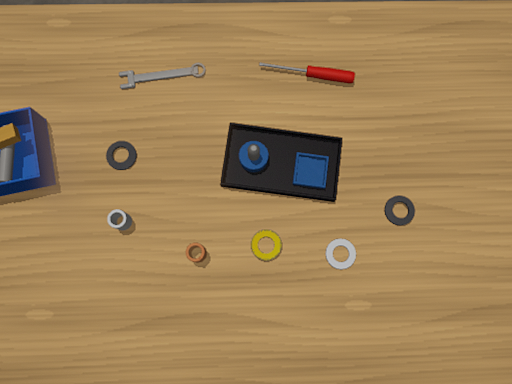

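View pics/scene0.png

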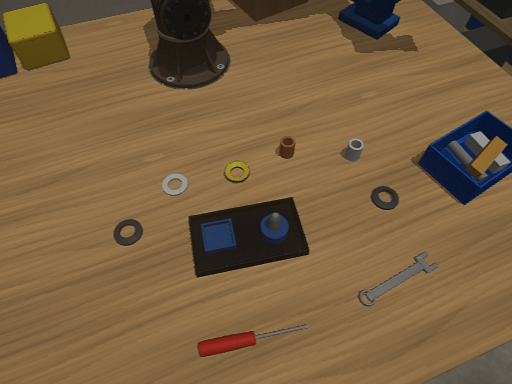

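The top view shows the dark springs at (121,155) and (400,210), the yellow spring at (266,245) and the flat washer at (341,254). The bronze sleeve is at (196,252), the steel sleeve at (118,219), the arbor at (254,155) and the nest at (311,170). The scene view agrees with this layout. Next I measure them with depth.

```bash
cat >> h.py <<'E'
def blob(d,P,u,v,zlo,zhi,r=26,mask=None):
    """min-enclosing circle (xy) of cloud points in height band near pixel"""
    h,w=P.shape[:2]; V,U=np.mgrid[0:h,0:w]
    m=(P[...,2]>zlo)&(P[...,2]<zhi)&(np.hypot(U-u,V-v)<r)&(d['range_z']>0)
    if mask is not None: m&=mask
    q=P[m]; 
    if len(q)<8: return None
    (c,rad)=cv2.minEnclosingCircle(q[:,:2].astype(np.float32))
    return np.round([*c,rad,np.median(q[:,2]),q[:,2].max(),len(q)],4)
E
python3 - <<'E'
from h import *
seeds={'top':dict(A=(121,155),B=(400,210),C=(266,245),flat=(341,254),bronze=(196,252),steel=(119,219),arbor=(254,155),nest=(311,170)),
'scene':dict(B=(128,232),A=(385,197),C=(237,172),flat=(175,184),bronze=(287,147),steel=(355,150),arbor=(275,228),nest=(219,236))}
for n in seeds:
    d=load(n);P=cloud(d)
    print(n,'bench z',np.median(P[::10,::10,2][d['range_z'][::10,::10]>0]))
    for k,(u,v) in seeds[n].items():
        band={'bronze':(.04,.06),'steel':(.04,.06),'arbor':(.027,.033),'nest':(.014,.025)}.get(k,(.003,.02))
        b=d['frame'].astype(int); mask=None
        if k=='nest': mask=(b[...,0]-b[...,2]>40)
        print(k,blob(d,P,u,v,*band,mask=mask))
        if k=='arbor': print('pin',blob(d,P,u,v,.045,.09,r=30))
        if k=='nest':
            V,U=np.mgrid[0:384,0:512]; m=(np.hypot(U-u,V-v)<28)&mask&(P[...,2]>.012)&(P[...,2]<.025)
            print(cv2.minAreaRect(P[m][:,:2].astype(np.float32)))
# flat-plate colour circles in top on assumed heights
E
```

```text
top bench z 0.0008648561067959859
A [6.271e-01 2.823e-01 5.270e-02 8.000e-03 1.460e-02 6.410e+02]
B [ 5.023e-01 -2.743e-01  5.220e-02  8.000e-03  1.410e-02  6.400e+02]
C [ 4.415e-01 -6.400e-03  5.040e-02  8.400e-03  1.460e-02  6.440e+02]
flat [ 4.185e-01 -1.526e-01  5.080e-02  6.100e-03  1.190e-02  6.080e+02]
bronze [4.286e-01 1.273e-01 1.790e-02 4.500e-02 4.900e-02 1.700e+02]
steel [4.944e-01 2.731e-01 1.820e-02 4.500e-02 4.900e-02 1.760e+02]
arbor [6.16e-01 1.43e-02 2.96e-02 3.06e-02 3.30e-02 4.46e+02]
pin [6.159e-01 1.430e-02 1.210e-02 7.060e-02 8.080e-02 1.510e+02]
nest [ 5.864e-01 -9.810e-02  4.440e-02  1.950e-02  2.310e-02  2.950e+02]
((0.5869473218917847, -0.09844521433115005), (0.06402464210987091, 0.06531917303800583), 80.81136322021484)
scene bench z 0.00036905238122741935
B [ 5.004e-01 -2.740e-01  6.150e-02  8.000e-03  1.460e-02  4.750e+02]
A [6.251e-01 2.868e-01 6.750e-02 7.600e-03 1.320e-02 3.810e+02]
C [ 4.379e-01 -9.700e-03  6.900e-02  8.300e-03  1.410e-02  3.490e+02]
flat [ 4.137e-01 -1.497e-01  6.130e-02  6.000e-03  9.600e-03  3.450e+02]
bronze [4.290e-01 1.259e-01 1.830e-02 4.440e-02 4.730e-02 1.040e+02]
steel [4.947e-01 2.717e-01 1.890e-02 4.410e-02 4.740e-02 1.020e+02]
arbor [6.155e-01 1.280e-02 2.960e-02 3.010e-02 3.290e-02 3.880e+02]
pin [6.17e-01 1.28e-02 1.18e-02 6.86e-02 7.93e-02 1.59e+02]
nest [ 5.869e-01 -9.940e-02  4.370e-02  1.920e-02  2.260e-02  1.750e+02]
((0.5864416360855103, -0.09945573657751083), (0.06317826360464096, 0.06443153321743011), 80.60128784179688)
```

Request:
send_rows([
  {"offset": [4, 1.65, 0], "turn": -2.5},
  {"offset": [8, 3.3, 0], "turn": -5},
  {"offset": [12, 5, 0], "turn": -7.5},
  {"offset": [16, 6.6, 0], "turn": -10},
  {"offset": [20, 8.3, 0], "turn": -12.5},
  {"offset": [24, 9.9, 0], "turn": -15},
  {"offset": [28, 11.6, 0], "turn": -17.5},
  {"offset": [32, 13.2, 0], "turn": -18.56},
])

```text
t: 0.9
eef_pos: [0.4771, 0.4115, 0.4044]
ee_rot: [3.141, 0.0, 0.002]
force: [1.1, 1.1, 0.1]
width: 0.0876
```

```bash
cat >> h.py <<'E'
def delta(x,y,z,yaw=0.):
    s=get_state(); p=s['eef_pos']; w=s['ee_rot'][2]
    d=np.array([x,y,z])-p; R=np.array([[np.cos(w),np.sin(w),0],[np.sin(w),-np.cos(w),0],[0,0,-1]])
    print('t',round(s['t'],2),'pos',p.round(4),'rot',s['ee_rot'].round(4),'F',s['force'].round(1),'w',round(s['width'],4))
    print('OFFSET cm',(R.T@d*100).round(2),'turn',round(-np.degrees(yaw-w),2))
E
python3 - <<'E'
from h import *
delta(.627,.282,.404)
for n,l in (('top',dict(A=(121,155),B=(400,210),C=(266,245),flat=(341,254))),('scene',dict(B=(128,232),A=(385,197),C=(237,172)))):
    d=load(n);P=cloud(d)
    for k,(u,v) in l.items():
        V,U=np.mgrid[0:384,0:512]
        f=d['frame'].astype(int); bg=np.median(f[max(0,v-30):v+30,u-30:u+30].reshape(-1,3),0)
        hsv=cv2.cvtColor(d['frame'],cv2.COLOR_BGR2HSV)
        m={'A':f.max(-1)<95,'B':f.max(-1)<95,'C':(hsv[...,1]>200)&(hsv[...,0]>22)&(hsv[...,0]<35),'flat':(hsv[...,1]<60)&(hsv[...,2]>150)}[k]
        m=(m&(np.hypot(U-u,V-v)<22)).astype(np.uint8)
        m=cv2.morphologyEx(m,cv2.MORPH_OPEN,np.ones((2,2),np.uint8))
        c=max(cv2.findContours(m,cv2.RETR_EXTERNAL,cv2.CHAIN_APPROX_NONE)[0],key=len)
        e=cv2.fitEllipse(c); (a,b)=e[0]
        T=d['cam_to_world'];fl=192/np.tan(np.radians(float(d['vertical_fov']))/2)
        r=T[:3,:3]@np.array([(a-d['cx'])/fl,-(b-d['cy'])/fl,-1]); zz={'C':.010,'flat':.005}.get(k,.004)
        p=T[:3,3]+r*(zz-T[2,3])/r[2]
        print(n,k,np.round(e[0],1),np.round(e[1],1),p.round(4))
E
```

```text
t 0.9 pos [0.4771 0.4115 0.4044] rot [3.1412e+00 4.0000e-04 1.9000e-03] F [1.1 1.1 0.1] w 0.0876
OFFSET cm [14.96 12.98  0.04] turn 0.11
top A [122.2 156.2] [28.1 29.2] [0.6253 0.2785 0.004 ]
top B [400.2 211.2] [28.2 29.6] [ 0.5003 -0.275   0.004 ]
top C [266.7 245.3] [27.3 27.7] [ 0.4389 -0.0068  0.01  ]
top flat [341.5 254.2] [29.  30.1] [ 0.4183 -0.1522  0.005 ]
scene B [128.8 232.9] [24.6 29.2] [ 0.5074 -0.2729  0.004 ]
scene A [385.4 198.6] [22.1 27.8] [0.6328 0.2793 0.004 ]
scene C [243.5 178. ] [1.6 3.8] [0.4672 0.0014 0.01  ]
```

Request:
send_rows([
  {"offset": [3.7, 3.2, 1], "turn": 0},
  {"offset": [7.4, 6.5, 2], "turn": 0},
  {"offset": [11, 9.7, 3], "turn": 0},
  {"offset": [14.9, 13.1, 5], "turn": 0},
  {"offset": [14.9, 13.1, 8], "turn": 0},
  {"offset": [14.9, 13.1, 8], "turn": 0},
])

```text
t: 1.5
eef_pos: [0.6248, 0.2795, 0.3191]
ee_rot: [3.137, 0.008, -0.004]
force: [-0.8, -0.2, -1.3]
width: 0.0877
```

```bash
python3 - <<'E'
from h import *
d=shot('wrist','w1.png'); delta(.626,.281,.324); print(d['cam_to_world'].round(3),d['vertical_fov'])
P=cloud(d); m=(P[...,2]>.0035)&(P[...,2]<.02)&(np.hypot(P[...,0]-.626,P[...,1]-.281)<.06)&(d['range_z']>0)
m=cv2.morphologyEx(m.astype(np.uint8),cv2.MORPH_OPEN,np.ones((5,5),np.uint8))
q=P[m>0]; print(len(q),cv2.minEnclosingCircle(q[:,:2].astype(np.float32)),q.mean(0))
E
```

```text
t 1.55 pos [0.6249 0.2809 0.322 ] rot [ 3.1382e+00  4.7000e-03 -1.6000e-03] F [0.9 0.6 0.5] w 0.0878
OFFSET cm [ 0.11 -0.01 -0.2 ] turn -0.09
[[-0.004  0.963  0.269  0.695]
 [-1.    -0.005  0.003  0.28 ]
 [ 0.004 -0.269  0.963  0.299]
 [ 0.     0.     0.     1.   ]] 63.39258597292357
2144 ((0.6279800534248352, 0.2810764014720917), 0.030281823128461838) [0.62985659 0.28108361 0.00821699]
```

View pics/w1.png

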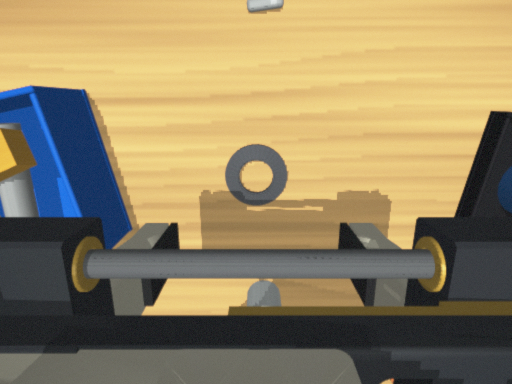

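The wrist view shows spring A at pixel (256,175), between the jaws. I descend on it.

Request:
send_rows([
  {"offset": [0.3, 0, 4], "turn": 0},
  {"offset": [0.3, 0, 8], "turn": 0},
  {"offset": [0.3, 0, 11], "turn": 0},
  {"offset": [0.3, 0, 13], "turn": 0},
  {"offset": [0.3, 0, 13.9], "turn": 0},
  {"offset": [0.3, 0, 13.9], "turn": 0},
  {"offset": [0.3, 0, 13.9], "turn": 0},
], hand=1, squeeze=25)

```text
t: 2.25
eef_pos: [0.6285, 0.2831, 0.1876]
ee_rot: [-3.14, -0.002, 0.001]
force: [-0.8, 0.6, 0.4]
width: 0.0877
```

```bash
python3 - <<'E'
from h import *
delta(.628,.281,.1805)
E
```

```text
t 2.25 pos [0.6285 0.2831 0.1876] rot [-3.1404e+00 -2.1000e-03  1.4000e-03] F [-0.8  0.6  0.4] w 0.0877
OFFSET cm [-0.05  0.21  0.71] turn 0.08
```

Request:
send_rows([
  {"offset": [0, 0.1, 0.5], "turn": 0},
  {"offset": [0, 0.1, 0.5], "turn": 0},
  {"offset": [0, 0.1, 0.5], "turn": 0},
])

```text
t: 2.55
eef_pos: [0.6282, 0.2809, 0.1813]
ee_rot: [-3.141, -0.001, 0.0]
force: [-0.3, -0.9, 0.3]
width: 0.0875
```

```bash
python3 - <<'E'
from h import *
delta(.628,.281,.1805)
d=shot('wrist','w2.png'); delta(.628,.281,.1805); 
E
```

```text
t 2.55 pos [0.6282 0.2809 0.1813] rot [-3.1412e+00 -5.0000e-04  0.0000e+00] F [-0.3 -0.9  0.3] w 0.0875
OFFSET cm [-0.02 -0.01  0.08] turn 0.0
t 2.6 pos [0.6283 0.2809 0.1812] rot [-3.1412e+00 -5.0000e-04  1.0000e-04] F [1.2 0.9 0.6] w 0.0873
OFFSET cm [-0.03 -0.01  0.07] turn 0.0
```

Request:
send_rows([
  {"offset": [0, 0, 0.12], "turn": 0},
  {"offset": [0, 0, 0.12], "turn": 0},
  {"offset": [0, 0, 0.12], "turn": 0},
])

```text
t: 2.9
eef_pos: [0.6282, 0.2809, 0.1794]
ee_rot: [3.141, 0.0, 0.0]
force: [0.1, -0.5, -0.4]
width: 0.0875
```

Request:
send_rows([
  {"offset": [0, 0, 0], "turn": 0},
  {"offset": [0, 0, 0], "turn": 0},
  {"offset": [0, 0, 0], "turn": 0},
  {"offset": [0, 0, 0], "turn": 0},
  {"offset": [0, 0, 0], "turn": 0},
  {"offset": [0, 0, 0], "turn": 0},
], hand=-1)

```text
t: 3.5
eef_pos: [0.6282, 0.281, 0.1794]
ee_rot: [3.142, 0.0, 0.0]
force: [-0.2, -0.1, -0.7]
width: 0.0598
```

Request:
send_rows([
  {"offset": [0, 0, -1], "turn": 0},
  {"offset": [0, 0, -4], "turn": 0},
  {"offset": [0, 0, -8], "turn": 0},
  {"offset": [0, 0, -12], "turn": 0},
  {"offset": [0, 0, -12], "turn": 0},
  {"offset": [0, 0, -12], "turn": 0},
])

```text
t: 4.1
eef_pos: [0.6282, 0.281, 0.3017]
ee_rot: [-3.139, -0.003, -0.0]
force: [-0.8, 0.2, -0.9]
width: 0.0595
```

```bash
python3 - <<'E'
from h import *
d=shot('wrist','w3.png'); delta(.616,.0137,.30)
E
```

```text
t 4.15 pos [0.6278 0.2808 0.3   ] rot [-3.1409e+00 -3.0000e-04 -1.0000e-04] F [-0.6 -0.5 -2.9] w 0.0596
OFFSET cm [-1.18 26.71  0.  ] turn -0.0
```

View pics/w3.png

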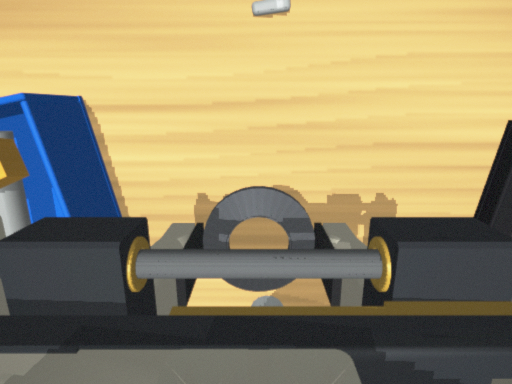

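Spring A is held level (width 59.6 mm), seen at about (260,240). I carry it to a point just short of the arbor and measure both in one image.

Request:
send_rows([
  {"offset": [-1, 4, 0], "turn": 0},
  {"offset": [-2, 8, 0], "turn": 0},
  {"offset": [-3, 12, 0], "turn": 0},
  {"offset": [-4, 16, 0], "turn": 0},
  {"offset": [-5, 20, 0], "turn": 0},
  {"offset": [-6, 24, 0], "turn": 0},
  {"offset": [-7, 26.7, 0], "turn": 0},
  {"offset": [-7, 26.7, 0], "turn": 0},
])

```text
t: 4.95
eef_pos: [0.5562, 0.0109, 0.2982]
ee_rot: [3.141, 0.004, -0.003]
force: [-0.2, 0.5, -0.3]
width: 0.0602
```

Request:
send_rows([
  {"offset": [0, 0, 0], "turn": 0},
  {"offset": [0, 0, 0], "turn": 0},
])

```text
t: 5.15
eef_pos: [0.5583, 0.0143, 0.2989]
ee_rot: [3.141, 0.001, 0.0]
force: [0.0, 0.1, -0.5]
width: 0.0599
```

```bash
cat >> h.py <<'E'
def circ(q):
    """robust circle through outline of xy points"""
    h=cv2.convexHull(q[:,:2].astype(np.float32))
    return np.array([*cv2.minEnclosingCircle(h)[0],cv2.minEnclosingCircle(h)[1]]).round(4)
def band(P,d,lo,hi,x,y,r,k=3):
    m=(P[...,2]>lo)&(P[...,2]<hi)&(np.hypot(P[...,0]-x,P[...,1]-y)<r)&(d['range_z']>0)
    m=cv2.morphologyEx(m.astype(np.uint8),cv2.MORPH_OPEN,np.ones((k,k),np.uint8))
    return P[m>0]
E
python3 - <<'E'
from h import *
d=shot('wrist','w4.png'); delta(.616,.0137,.30); P=cloud(d)
for lo,hi,n in ((.024,.037,'base'),(.045,.066,'pin')):
    q=band(P,d,lo,hi,.616,.0137,.045); print(n,len(q),circ(q) if len(q) else 0)
p=get_state()['eef_pos']; q=band(P,d,.115,.14,p[0],p[1],.06); print('held',len(q),circ(q),q.min(0),q.max(0))
q=q[abs(q[:,1]-p[1])<.028]
A=np.c_[q[:,:2]-p[:2],np.ones(len(q))]
E
```

```text
t 5.2 pos [0.5584 0.0146 0.299 ] rot [3.1414e+00 7.0000e-04 8.0000e-04] F [ 1.1  0.4 -1.2] w 0.0597
OFFSET cm [ 5.76  0.09 -0.1 ] turn 0.04
base 3305 [0.6159 0.0153 0.029 ]
pin 0 0
held 5807 [0.5694 0.0147 0.0457] [ 0.52837906 -0.03088816  0.11890806] [0.58864279 0.06040149 0.13999956]
```

View pics/w4.png

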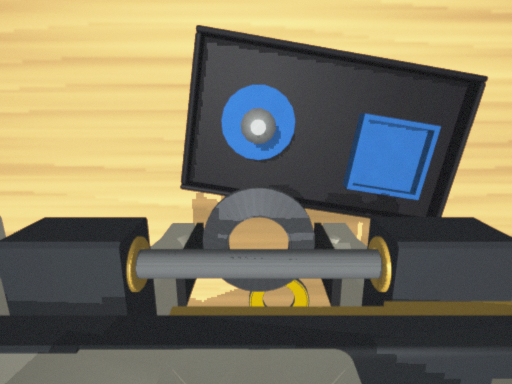

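Arbor base centre from the wrist is (0.616, 0.0153), pin nose at (258,127). The held spring is centred on the tool. I move over the pin and lower, watching the force.

Request:
send_rows([
  {"offset": [3, 0, 0], "turn": 0},
  {"offset": [5.5, 0, 0], "turn": 0},
  {"offset": [5.75, 0, 0], "turn": 0},
  {"offset": [5.75, 0, 0], "turn": 0},
  {"offset": [5.75, 0, 2], "turn": 0},
  {"offset": [5.75, 0, 3.5], "turn": 0},
  {"offset": [5.75, 0, 4.5], "turn": 0},
  {"offset": [5.75, 0, 4.5], "turn": 0},
])

```text
t: 6.0
eef_pos: [0.6147, 0.0142, 0.253]
ee_rot: [3.141, 0.003, 0.0]
force: [0.5, 0.4, -1.1]
width: 0.0598
```

```bash
python3 - <<'E'
from h import *
delta(.616,.0147,.2105)
E
```

```text
t 6.0 pos [0.6147 0.0142 0.253 ] rot [3.1409e+00 2.9000e-03 5.0000e-04] F [ 0.5  0.4 -1.1] w 0.0598
OFFSET cm [ 0.13 -0.05  4.25] turn 0.03
```

Request:
send_rows([
  {"offset": [0.1, -0.05, 1], "turn": 0},
  {"offset": [0.1, -0.05, 2], "turn": 0},
  {"offset": [0.1, -0.05, 3], "turn": 0},
  {"offset": [0.1, -0.05, 3.8], "turn": 0},
  {"offset": [0.1, -0.05, 4.1], "turn": 0},
  {"offset": [0.1, -0.05, 4.1], "turn": 0},
  {"offset": [0.1, -0.05, 4.1], "turn": 0},
])

```text
t: 6.7
eef_pos: [0.6169, 0.0145, 0.2136]
ee_rot: [3.142, -0.0, 0.0]
force: [-0.4, 0.2, -0.2]
width: 0.06
```

```bash
python3 - <<'E'
from h import *
delta(.616,.0147,.2095)
E
```

```text
t 6.7 pos [0.6169 0.0145 0.2136] rot [ 3.1416e+00 -3.0000e-04  2.0000e-04] F [-0.4  0.2 -0.2] w 0.06
OFFSET cm [-0.09 -0.02  0.41] turn 0.01
```

Request:
send_rows([
  {"offset": [-0.05, 0, 0.2], "turn": 0},
  {"offset": [-0.05, 0, 0.38], "turn": 0},
  {"offset": [-0.05, 0, 0.38], "turn": 0},
  {"offset": [-0.05, 0, 0.38], "turn": 0},
])

```text
t: 7.1
eef_pos: [0.6162, 0.0144, 0.2097]
ee_rot: [-3.142, -0.0, 0.0]
force: [0.5, 0.6, -0.2]
width: 0.0599
```

Request:
send_rows([
  {"offset": [0, 0, 0], "turn": 0},
  {"offset": [0, 0, 0], "turn": 0},
  {"offset": [0, 0, 0], "turn": 0},
  {"offset": [0, 0, 0], "turn": 0},
  {"offset": [0, 0, 0], "turn": 0},
], hand=1)

```text
t: 7.6
eef_pos: [0.6162, 0.0145, 0.2097]
ee_rot: [-3.142, -0.0, 0.0]
force: [0.4, 0.1, -0.5]
width: 0.087
```

Request:
send_rows([
  {"offset": [0, 0, -2], "turn": 0},
  {"offset": [0, 0, -5], "turn": 0},
  {"offset": [-2, 0, -9], "turn": 0},
  {"offset": [-5, 0, -11], "turn": 0},
  {"offset": [-7, 0, -11], "turn": 0},
  {"offset": [-7, 0, -11], "turn": 0},
  {"offset": [-7, 0, -11], "turn": 0},
])

```text
t: 8.3
eef_pos: [0.5461, 0.0145, 0.3202]
ee_rot: [-3.141, -0.001, 0.001]
force: [0.8, -0.1, 0.2]
width: 0.0876
```

```bash
python3 - <<'E'
from h import *
d=shot('wrist','w5.png'); delta(.4405,-.0067,.30); P=cloud(d)
for lo,hi in ((.028,.05),(.037,.046)):
    q=band(P,d,lo,hi,.616,.0147,.045); print(len(q),circ(q),np.median(q[:,2]))
E
```

```text
t 8.35 pos [0.5466 0.0146 0.3198] rot [-3.1415e+00 -6.0000e-04  5.0000e-04] F [ 0.6  0.4 -0. ] w 0.0877
OFFSET cm [-10.61   2.12   1.98] turn 0.03
3460 [0.6162 0.015  0.0302] 0.03786596407189785
1865 [0.6162 0.0153 0.0264] 0.03931796822550693
```

View pics/w5.png

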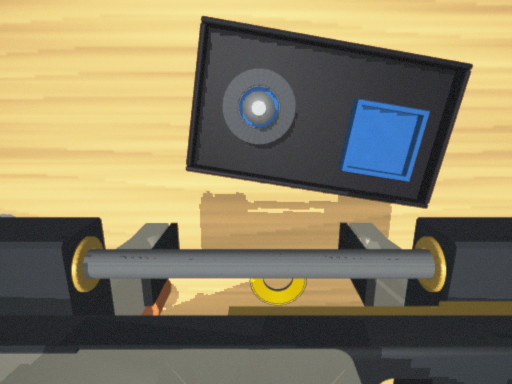

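Spring A is seated and centred on the pin, with the hub ring at (258,107). Next is spring C.

Request:
send_rows([
  {"offset": [-4, 0.8, 0], "turn": 0},
  {"offset": [-8, 1.6, 0], "turn": 0},
  {"offset": [-10.6, 2.1, 0], "turn": 0},
  {"offset": [-10.6, 2.1, 0], "turn": 0},
  {"offset": [-10.6, 2.1, 0], "turn": 0},
])

```text
t: 8.85
eef_pos: [0.4408, -0.0064, 0.3198]
ee_rot: [3.142, -0.001, 0.0]
force: [-0.2, 0.6, -0.3]
width: 0.0875
```

```bash
python3 - <<'E'
from h import *
n=load('wrist');P=cloud(n);f=n['frame'].astype(int)
m=(f[...,0]-f[...,2]>40)&(abs(P[...,2]-.018)<.006)&(np.hypot(P[...,0]-.586,P[...,1]+.0988)<.06)
print('nest',cv2.minAreaRect(P[m][:,:2].astype(np.float32)),m.sum())
d=shot('wrist','w6.png'); delta(.4405,-.0067,.1805); P=cloud(d)
q=band(P,d,.0045,.02,.4405,-.0067,.05); print(len(q),circ(q),q.mean(0))
E
```

```text
nest ((0.5863851308822632, -0.09809655696153641), (0.06516704708337784, 0.06414557248353958), 80.7628173828125) 1695
t 8.9 pos [ 0.4413 -0.0062  0.3198] rot [ 3.1415e+00 -6.0000e-04  4.0000e-04] F [ 0.4 -0.5  0.1] w 0.0875
OFFSET cm [-0.08  0.05 13.93] turn 0.02
2155 [ 0.441  -0.0054  0.0302] [ 0.4412444  -0.00533177  0.0083304 ]
```

Request:
send_rows([
  {"offset": [0, -0.1, 4], "turn": 0},
  {"offset": [0, -0.1, 8], "turn": 0},
  {"offset": [0, -0.1, 11], "turn": 0},
  {"offset": [0, -0.1, 13], "turn": 0},
  {"offset": [0, -0.1, 13.7], "turn": 0},
  {"offset": [0, -0.1, 13.9], "turn": 0},
  {"offset": [0, -0.1, 13.9], "turn": 0},
  {"offset": [0, -0.1, 13.9], "turn": 0},
])

```text
t: 9.7
eef_pos: [0.4409, -0.0053, 0.1815]
ee_rot: [-3.141, -0.002, 0.0]
force: [0.8, 0.4, 0.5]
width: 0.0876
```

```bash
python3 - <<'E'
from h import *
delta(.441,-.0054,.180)
E
```

```text
t 9.7 pos [ 0.4409 -0.0053  0.1815] rot [-3.141e+00 -1.600e-03  2.000e-04] F [0.8 0.4 0.5] w 0.0876
OFFSET cm [0.01 0.01 0.15] turn 0.01
```

Request:
send_rows([
  {"offset": [0, 0, 0], "turn": 0},
  {"offset": [0, 0, 0], "turn": 0},
  {"offset": [0, 0, 0], "turn": 0},
  {"offset": [0, 0, 0], "turn": 0},
  {"offset": [0, 0, 0], "turn": 0},
  {"offset": [0, 0, 0], "turn": 0},
  {"offset": [0, 0, 0], "turn": 0},
], hand=-1)

```text
t: 10.4
eef_pos: [0.4403, -0.0055, 0.1809]
ee_rot: [-3.142, -0.0, 0.0]
force: [-1.0, -0.3, 6.8]
width: 0.0603
```

Request:
send_rows([
  {"offset": [0, 0, -1], "turn": 0},
  {"offset": [0, 0, -4], "turn": 0},
  {"offset": [0, 0, -8], "turn": 0},
  {"offset": [0, 0, -12.5], "turn": 0},
  {"offset": [4, -0.7, -12.5], "turn": 0},
  {"offset": [8, -1.4, -12.5], "turn": 0},
  {"offset": [11.5, -2, -12.5], "turn": 0},
  {"offset": [11.5, -2, -12.5], "turn": 0},
])

```text
t: 11.2
eef_pos: [0.5586, 0.0152, 0.3059]
ee_rot: [3.141, -0.002, 0.0]
force: [-1.7, 0.4, -1.6]
width: 0.06
```

Request:
send_rows([
  {"offset": [0, 0, 0], "turn": 0},
  {"offset": [0, 0, 0], "turn": 0},
])

```text
t: 11.4
eef_pos: [0.5543, 0.0142, 0.3055]
ee_rot: [3.141, 0.001, -0.0]
force: [-0.0, -0.1, -1.6]
width: 0.06
```

```bash
python3 - <<'E'
from h import *
d=shot('wrist','w7.png'); delta(.616,.0149,.30); P=cloud(d)
q=band(P,d,.028,.05,.616,.0149,.045); print('A',len(q),circ(q))
f=cv2.cvtColor(d['frame'],cv2.COLOR_BGR2HSV); p=get_state()['eef_pos']
m=(f[...,1]>150)&(f[...,0]>22)&(f[...,0]<38)&(P[...,2]>.1)&(d['range_z']>0)
q=P[m]; print('held yellow',len(q),q.min(0),q.max(0),q.mean(0))
E
```

```text
t 11.45 pos [0.5543 0.0142 0.3057] rot [3.1415e+00 7.0000e-04 0.0000e+00] F [ 0.3  0.3 -0.6] w 0.0597
OFFSET cm [ 6.17 -0.06  0.57] turn 0.0
A 3780 [0.6163 0.015  0.0302]
held yellow 4175 [ 0.52524472 -0.04928172  0.12808907] [0.59035167 0.04808607 0.22289958] [0.56184508 0.01381266 0.13563735]
```

View pics/w7.png

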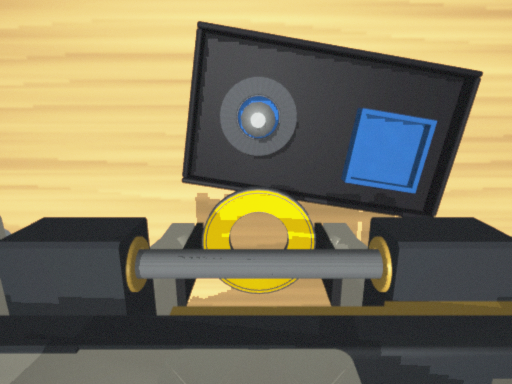

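```bash
python3 - <<'E'
from h import *
d=load('wrist'); P=cloud(d); f=cv2.cvtColor(d['frame'],cv2.COLOR_BGR2HSV)
m=(f[...,1]>150)&(f[...,0]>22)&(f[...,0]<38)&(P[...,2]>.12)&(P[...,2]<.15)&(abs(P[...,1]-.0142)<.04)
m=cv2.morphologyEx(m.astype(np.uint8),cv2.MORPH_OPEN,np.ones((3,3),np.uint8))>0
q=P[m]; print(len(q),circ(q),q.min(0),q.max(0))
for c in ((.5543,.0142),):
    r=np.hypot(*(q[:,:2]-c).T); a=np.degrees(np.arctan2(q[:,1]-c[1],q[:,0]-c[0]))
    for lo in range(-180,180,30):
        s=(r>.0265)&(r<.030)&(a>=lo)&(a<lo+30)
        if s.sum()>5: print(lo,s.sum(),np.median(q[s,2]).round(4))
E
```

```text
3735 [0.5546 0.0149 0.0297] [ 0.52524472 -0.01429773  0.12808907] [0.58398622 0.0440179  0.13668651]
-180 76 0.1342
-150 11 0.135
-120 15 0.1347
-90 57 0.1342
-60 110 0.1344
-30 102 0.1344
0 122 0.1343
30 126 0.1344
60 112 0.1342
90 20 0.1342
120 47 0.1345
150 112 0.1343
```

C is held level and centred. It goes onto the pin next.

Request:
send_rows([
  {"offset": [3, 0, 0], "turn": 0},
  {"offset": [5.8, 0, 0], "turn": 0},
  {"offset": [6.15, 0, 1], "turn": 0},
  {"offset": [6.15, 0, 2], "turn": 0},
  {"offset": [6.15, 0, 3.5], "turn": 0},
  {"offset": [6.15, 0, 4], "turn": 0},
  {"offset": [6.15, 0, 4], "turn": 0},
])

```text
t: 12.15
eef_pos: [0.6155, 0.0143, 0.2648]
ee_rot: [3.141, 0.002, 0.0]
force: [-0.2, -0.3, -1.5]
width: 0.0601
```

Request:
send_rows([
  {"offset": [0, 0, 1], "turn": 0},
  {"offset": [0, 0, 2], "turn": 0},
  {"offset": [0, 0, 3], "turn": 0},
  {"offset": [0, 0, 3.6], "turn": 0},
  {"offset": [0, 0, 3.9], "turn": 0},
  {"offset": [0, 0, 3.9], "turn": 0},
  {"offset": [0, 0, 3.9], "turn": 0},
])

```text
t: 12.85
eef_pos: [0.6169, 0.0145, 0.2268]
ee_rot: [3.142, -0.0, 0.0]
force: [0.3, -0.6, -1.3]
width: 0.0599
```

```bash
python3 - <<'E'
from h import *
delta(.616,.0149,.222)
E
```

```text
t 12.85 pos [0.6169 0.0145 0.2268] rot [ 3.1415e+00 -3.0000e-04  3.0000e-04] F [ 0.3 -0.6 -1.3] w 0.0599
OFFSET cm [-0.09 -0.04  0.48] turn 0.02
```

Request:
send_rows([
  {"offset": [-0.05, 0, 0.2], "turn": 0},
  {"offset": [-0.05, 0, 0.4], "turn": 0},
  {"offset": [-0.05, 0, 0.45], "turn": 0},
  {"offset": [-0.05, 0, 0.45], "turn": 0},
  {"offset": [-0.05, 0, 0.45], "turn": 0},
])

```text
t: 13.35
eef_pos: [0.6162, 0.0145, 0.2222]
ee_rot: [-3.142, -0.0, 0.0]
force: [-0.7, -0.1, -0.9]
width: 0.0602
```

Request:
send_rows([
  {"offset": [0, 0, 0], "turn": 0},
  {"offset": [0, 0, 0], "turn": 0},
  {"offset": [0, 0, 0], "turn": 0},
  {"offset": [0, 0, 0], "turn": 0},
  {"offset": [0, 0, 0], "turn": 0},
], hand=1)

```text
t: 13.85
eef_pos: [0.6162, 0.0144, 0.2222]
ee_rot: [-3.142, -0.0, 0.0]
force: [-0.0, -0.4, -0.5]
width: 0.0869
```

Request:
send_rows([
  {"offset": [0, 0, -2], "turn": 0},
  {"offset": [0, 0, -5], "turn": 0},
  {"offset": [-2, 0, -9], "turn": 0},
  {"offset": [-5, 0, -10], "turn": 0},
  {"offset": [-7, 0, -10], "turn": 0},
  {"offset": [-7, 0, -10], "turn": 0},
  {"offset": [-7, 0, -10], "turn": 0},
])

```text
t: 14.55
eef_pos: [0.5461, 0.0145, 0.3227]
ee_rot: [-3.141, -0.001, 0.001]
force: [-1.0, -0.2, 0.6]
width: 0.0877
```

```bash
python3 - <<'E'
from h import *
d=shot('wrist','w8.png'); delta(.502,-.274,.32); P=cloud(d)
f=cv2.cvtColor(d['frame'],cv2.COLOR_BGR2HSV)
m=(f[...,1]>150)&(f[...,0]>22)&(f[...,0]<38)&(abs(P[...,2]-.045)<.02)&(np.hypot(P[...,0]-.616,P[...,1]-.015)<.05)
q=P[m]; print(len(q),circ(q),q.mean(0)); r=np.hypot(*(q[:,:2]-circ(q)[:2]).T); q=q[(r>.026)&(r<.03)]
A=np.c_[q[:,:2]-q[:,:2].mean(0),np.ones(len(q))]; print('rim plane',np.linalg.lstsq(A,q[:,2],rcond=None)[0])
E
```

```text
t 14.6 pos [0.5465 0.0145 0.3224] rot [-3.1415e+00 -7.0000e-04  4.0000e-04] F [1.1 0.  0.1] w 0.0877
OFFSET cm [-4.46 28.85  0.24] turn 0.02
3204 [0.6169 0.0151 0.0295] [0.61785033 0.01498074 0.04918971]
rim plane [0.00068627 0.00274226 0.0509497 ]
```

C is seated level. On to spring B.

Request:
send_rows([
  {"offset": [-0.7, 4.3, 0], "turn": 0},
  {"offset": [-1.4, 8.6, 0], "turn": 0},
  {"offset": [-2.1, 13, 0], "turn": 0},
  {"offset": [-2.8, 17.3, 0], "turn": 0},
  {"offset": [-3.5, 21.6, 0], "turn": 0},
  {"offset": [-4.2, 26, 0], "turn": 0},
  {"offset": [-4.5, 28.85, 0.2], "turn": 0},
  {"offset": [-4.5, 28.85, 0.2], "turn": 0},
])

```text
t: 15.4
eef_pos: [0.5012, -0.2774, 0.319]
ee_rot: [3.141, 0.002, -0.004]
force: [-0.5, -0.1, -0.7]
width: 0.0872
```

Request:
send_rows([
  {"offset": [0, 0, 0], "turn": 0},
  {"offset": [0, 0, 0], "turn": 0},
])

```text
t: 15.6
eef_pos: [0.5017, -0.2737, 0.3197]
ee_rot: [-3.141, 0.001, 0.0]
force: [1.1, 0.2, 0.1]
width: 0.0878
```

```bash
python3 - <<'E'
from h import *
d=shot('wrist','w9.png'); P=cloud(d)
q=band(P,d,.0035,.02,.5015,-.2745,.045,5); print(len(q),circ(q),q.mean(0)); c=circ(q)
delta(c[0],c[1],.1805)
E
```

```text
2087 [ 0.5032 -0.2735  0.0303] [ 0.50485108 -0.27364034  0.0082364 ]
t 15.65 pos [ 0.5017 -0.2734  0.3199] rot [-3.1415e+00  4.0000e-04  1.0000e-03] F [ 0.8 -0.1 -0.8] w 0.0873
OFFSET cm [1.500e-01 1.000e-02 1.394e+01] turn 0.06
```

Request:
send_rows([
  {"offset": [0.15, 0, 4], "turn": 0},
  {"offset": [0.15, 0, 8], "turn": 0},
  {"offset": [0.15, 0, 11], "turn": 0},
  {"offset": [0.15, 0, 13], "turn": 0},
  {"offset": [0.15, 0, 13.7], "turn": 0},
  {"offset": [0.15, 0, 14], "turn": 0},
  {"offset": [0.15, 0, 14], "turn": 0},
  {"offset": [0.15, 0, 14], "turn": 0},
])

```text
t: 16.45
eef_pos: [0.5034, -0.274, 0.1814]
ee_rot: [3.141, -0.002, 0.001]
force: [0.1, -0.0, -0.1]
width: 0.0876
```

Request:
send_rows([
  {"offset": [0, 0, 0], "turn": 0},
  {"offset": [0, 0, 0], "turn": 0},
])

```text
t: 16.65
eef_pos: [0.503, -0.2741, 0.181]
ee_rot: [3.141, -0.002, 0.0]
force: [-0.8, -0.5, 0.2]
width: 0.0875
```

Request:
send_rows([
  {"offset": [0, 0, 0], "turn": 0},
  {"offset": [0, 0, 0], "turn": 0},
  {"offset": [0, 0, 0], "turn": 0},
  {"offset": [0, 0, 0], "turn": 0},
  {"offset": [0, 0, 0], "turn": 0},
  {"offset": [0, 0, 0], "turn": 0},
], hand=-1)

```text
t: 17.25
eef_pos: [0.5027, -0.2741, 0.1802]
ee_rot: [3.142, 0.0, 0.0]
force: [-0.4, 0.7, -0.4]
width: 0.0597
```

Request:
send_rows([
  {"offset": [0, 0, -1], "turn": 0},
  {"offset": [0, 0, -4], "turn": 0},
  {"offset": [0, 0, -8], "turn": 0},
  {"offset": [0, 0, -12.5], "turn": 0},
  {"offset": [0.5, -4, -13], "turn": 0},
  {"offset": [1, -8, -13], "turn": 0},
  {"offset": [1.5, -12, -13], "turn": 0},
  {"offset": [2, -16, -13], "turn": 0},
])

```text
t: 18.05
eef_pos: [0.5224, -0.1127, 0.3111]
ee_rot: [-3.141, -0.001, -0.0]
force: [1.7, 0.2, -0.8]
width: 0.0597
```

```bash
python3 - <<'E'
from h import *
delta(.555,.0149,.31)
E
```

```text
t 18.05 pos [ 0.5224 -0.1127  0.3111] rot [-3.1414e+00 -1.1000e-03 -4.0000e-04] F [ 1.7  0.2 -0.8] w 0.0597
OFFSET cm [  3.25 -12.76   0.11] turn -0.03
```

Request:
send_rows([
  {"offset": [1, -4, 0], "turn": 0},
  {"offset": [2, -8, 0], "turn": 0},
  {"offset": [3.2, -12, 0], "turn": 0},
  {"offset": [3.2, -12.8, 0], "turn": 0},
  {"offset": [3.2, -12.8, 0], "turn": 0},
  {"offset": [3.2, -12.8, 0], "turn": 0},
])

```text
t: 18.65
eef_pos: [0.5543, 0.0136, 0.3104]
ee_rot: [3.142, 0.0, 0.0]
force: [-0.0, -0.9, -0.5]
width: 0.0595
```

```bash
python3 - <<'E'
from h import *
d=shot('wrist','w10.png'); delta(.6163,.0149,.30); P=cloud(d)
p=get_state()['eef_pos']; q=band(P,d,p[2]-.182,p[2]-.165,p[0],p[1],.06)
m=abs(q[:,1]-p[1])<.02
print('front edge x',np.percentile(q[m,0],[0,1,99.5,100]),'tool',p)
r=np.hypot(*(q[:,:2]-p[:2]).T);a=np.degrees(np.arctan2(q[:,1]-p[1],q[:,0]-p[0]))
for lo in range(-180,180,30):
    s=(r>.024)&(r<.029)&(a>=lo)&(a<lo+30)
    if s.sum()>5: print(lo,s.sum(),np.median(q[s,2]).round(4))
E
```

```text
t 18.7 pos [0.5543 0.0132 0.3103] rot [ 3.1415e+00  3.0000e-04 -4.0000e-04] F [-0.2 -0.4 -1. ] w 0.0596
OFFSET cm [ 6.2  -0.18  1.03] turn -0.03
front edge x [0.52472769 0.52628093 0.58477797 0.58500057] tool [0.55427643 0.01315092 0.31031823]
-180 145 0.1369
-150 19 0.1365
-120 51 0.137
-90 227 0.1368
-60 255 0.1371
-30 276 0.1373
0 287 0.1375
30 260 0.1377
60 227 0.1377
90 45 0.1376
120 32 0.1369
150 148 0.1372
```

View pics/w10.png

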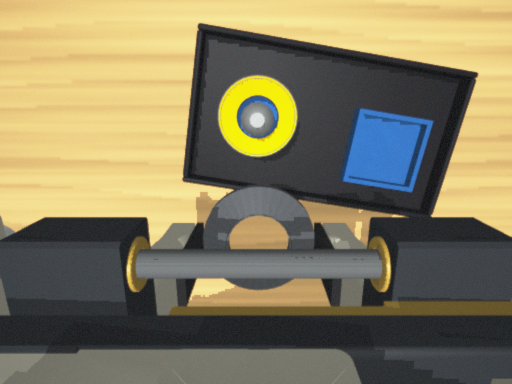

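C sits yellow side up and centred at (258,117), and B is held level. Placing B.

Request:
send_rows([
  {"offset": [3, -0.1, 0], "turn": 0},
  {"offset": [5.8, -0.15, 0], "turn": 0},
  {"offset": [6.15, -0.15, 1], "turn": 0},
  {"offset": [6.15, -0.15, 2], "turn": 0},
  {"offset": [6.15, -0.15, 3], "turn": 0},
  {"offset": [6.15, -0.15, 3.5], "turn": 0},
  {"offset": [6.15, -0.15, 3.5], "turn": 0},
])

```text
t: 19.4
eef_pos: [0.6153, 0.0152, 0.2743]
ee_rot: [3.141, 0.002, -0.0]
force: [-0.3, -0.1, -1.3]
width: 0.0594
```

Request:
send_rows([
  {"offset": [0, 0, 1], "turn": 0},
  {"offset": [0, 0, 2], "turn": 0},
  {"offset": [0, 0, 3], "turn": 0},
  {"offset": [0, 0, 3.7], "turn": 0},
  {"offset": [0, 0, 3.9], "turn": 0},
  {"offset": [0, 0, 3.9], "turn": 0},
  {"offset": [0, 0, 3.9], "turn": 0},
])

```text
t: 20.1
eef_pos: [0.6164, 0.0155, 0.2364]
ee_rot: [-3.142, -0.0, 0.0]
force: [-0.3, 0.7, -1.3]
width: 0.0598
```

```bash
python3 - <<'E'
from h import *
delta(.6163,.0149,.2327)
E
```

```text
t 20.1 pos [0.6164 0.0155 0.2364] rot [-3.1416e+00 -4.0000e-04  2.0000e-04] F [-0.3  0.7 -1.3] w 0.0598
OFFSET cm [-0.01  0.06  0.37] turn 0.01
```

Request:
send_rows([
  {"offset": [0, 0.05, 0.2], "turn": 0},
  {"offset": [0, 0.05, 0.35], "turn": 0},
  {"offset": [0, 0.05, 0.35], "turn": 0},
  {"offset": [0, 0.05, 0.35], "turn": 0},
])

```text
t: 20.5
eef_pos: [0.6162, 0.015, 0.2327]
ee_rot: [-3.142, -0.0, 0.0]
force: [0.5, -0.4, -0.3]
width: 0.0598
```

Request:
send_rows([
  {"offset": [0, 0, 0], "turn": 0},
  {"offset": [0, 0, 0], "turn": 0},
  {"offset": [0, 0, 0], "turn": 0},
  {"offset": [0, 0, 0], "turn": 0},
  {"offset": [0, 0, 0], "turn": 0},
], hand=1)

```text
t: 21.0
eef_pos: [0.6162, 0.015, 0.2327]
ee_rot: [-3.142, -0.0, 0.0]
force: [0.1, 0.1, -0.2]
width: 0.0869
```

Request:
send_rows([
  {"offset": [0, 0, -2], "turn": 0},
  {"offset": [0, 0, -5], "turn": 0},
  {"offset": [-2, 0, -9], "turn": 0},
  {"offset": [-5, 0, -9], "turn": 0},
  {"offset": [-7, 0, -9], "turn": 0},
  {"offset": [-7, 0, -9], "turn": 0},
  {"offset": [-7, 0, -9], "turn": 0},
])

```text
t: 21.7
eef_pos: [0.5462, 0.015, 0.3232]
ee_rot: [-3.141, -0.001, 0.001]
force: [0.2, 0.5, 0.6]
width: 0.0874
```

```bash
python3 - <<'E'
from h import *
d=shot('wrist','w11.png'); delta(.429,.127,.32); P=cloud(d)
q=band(P,d,.048,.068,.616,.015,.045); print(len(q),circ(q)); c=circ(q)
r=np.hypot(*(q[:,:2]-c[:2]).T); q=q[(r>.024)&(r<.029)]
A=np.c_[q[:,:2]-q[:,:2].mean(0),np.ones(len(q))]; print('rim plane',np.linalg.lstsq(A,q[:,2],rcond=None)[0])
E
```

```text
t 21.75 pos [0.5466 0.0151 0.323 ] rot [-3.1415e+00 -8.0000e-04  5.0000e-04] F [0.5 0.3 0.6] w 0.0874
OFFSET cm [-11.75 -11.2    0.3 ] turn 0.03
3570 [0.6169 0.0153 0.0303]
rim plane [-0.00128928  0.00353672  0.05913071]
```

The stack is good. Now the bronze sleeve.

Request:
send_rows([
  {"offset": [-3, -2.9, 0], "turn": 0},
  {"offset": [-6, -5.7, 0], "turn": 0},
  {"offset": [-9, -8.6, 0], "turn": 0},
  {"offset": [-11.7, -11.2, 0], "turn": 0},
  {"offset": [-11.7, -11.2, 0], "turn": 0},
  {"offset": [-11.7, -11.2, 0], "turn": 0},
])

```text
t: 22.35
eef_pos: [0.4294, 0.1279, 0.3228]
ee_rot: [-3.141, -0.0, 0.003]
force: [0.1, -0.1, 0.2]
width: 0.0874
```

```bash
python3 - <<'E'
from h import *
d=shot('wrist','w12.png'); P=cloud(d)
q=band(P,d,.038,.052,.429,.127,.03); print(len(q),circ(q)); c=circ(q)
delta(c[0],c[1],.198)
E
```

```text
786 [0.4285 0.128  0.0179]
t 22.4 pos [0.4298 0.1274 0.3227] rot [ 3.1415e+00 -3.0000e-04  1.1000e-03] F [ 0.5  0.5 -0.9] w 0.0878
OFFSET cm [-0.13 -0.06 12.47] turn 0.07
```

View pics/w12.png

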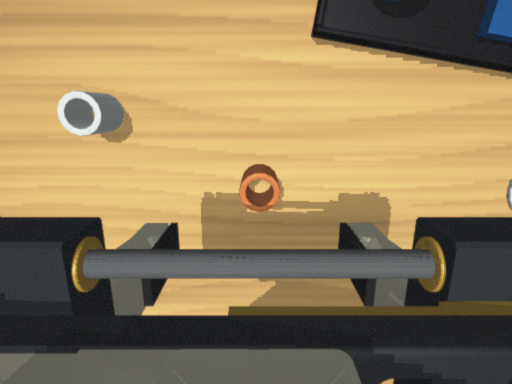

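Bronze is at (260,188), with the steel sleeve well clear at (80,113).

Request:
send_rows([
  {"offset": [-0.13, -0.05, 4], "turn": 0},
  {"offset": [-0.13, -0.05, 8], "turn": 0},
  {"offset": [-0.13, -0.05, 11], "turn": 0},
  {"offset": [-0.13, -0.05, 12.2], "turn": 0},
  {"offset": [-0.13, -0.05, 12.4], "turn": 0},
  {"offset": [-0.13, -0.05, 12.4], "turn": 0},
  {"offset": [-0.13, -0.05, 12.4], "turn": 0},
  {"offset": [-0.13, -0.05, 12.4], "turn": 0},
])

```text
t: 23.2
eef_pos: [0.4284, 0.1276, 0.1995]
ee_rot: [-3.14, -0.001, -0.0]
force: [-0.1, -0.7, -0.8]
width: 0.0873
```

Request:
send_rows([
  {"offset": [0, 0, 0], "turn": 0},
  {"offset": [0, 0, 0], "turn": 0},
  {"offset": [0, 0, 0], "turn": 0},
  {"offset": [0, 0, 0], "turn": 0},
  {"offset": [0, 0, 0], "turn": 0},
  {"offset": [0, 0, 0], "turn": 0},
  {"offset": [0, 0, 0], "turn": 0},
  {"offset": [0, 0, 0], "turn": 0},
], hand=-1)

```text
t: 24.0
eef_pos: [0.4279, 0.1274, 0.1986]
ee_rot: [3.142, 0.0, 0.0]
force: [0.2, -0.9, 0.0]
width: 0.0354
```

Request:
send_rows([
  {"offset": [0, 0, -1], "turn": 0},
  {"offset": [0, 0, -4], "turn": 0},
  {"offset": [0, 0, -8], "turn": 0},
  {"offset": [0, 0, -10], "turn": 0},
  {"offset": [2, 4, -10], "turn": 0},
  {"offset": [4, 8, -10], "turn": 0},
  {"offset": [6, 12, -10], "turn": 0},
  {"offset": [8, 16, -10], "turn": 0},
])

```text
t: 24.8
eef_pos: [0.5082, -0.0341, 0.2995]
ee_rot: [-3.141, -0.001, 0.001]
force: [0.5, 0.1, -1.1]
width: 0.0362
```

```bash
python3 - <<'E'
from h import *
delta(.5864,-.0983,.298)
E
```

```text
t 24.8 pos [ 0.5082 -0.0341  0.2995] rot [-3.1412e+00 -6.0000e-04  9.0000e-04] F [ 0.5  0.1 -1.1] w 0.0362
OFFSET cm [7.81 6.43 0.15] turn 0.05
```

Request:
send_rows([
  {"offset": [3, 2.5, 0], "turn": 0},
  {"offset": [6, 5, 0], "turn": 0},
  {"offset": [7.8, 6.4, 0], "turn": 0},
  {"offset": [7.8, 6.4, 2], "turn": 0},
  {"offset": [7.8, 6.4, 5], "turn": 0},
  {"offset": [7.8, 6.4, 6], "turn": 0},
  {"offset": [7.8, 6.4, 6], "turn": 0},
  {"offset": [7.8, 6.4, 6], "turn": 0},
])

```text
t: 25.6
eef_pos: [0.5863, -0.0964, 0.2397]
ee_rot: [3.141, -0.001, 0.001]
force: [-0.3, 0.4, -1.8]
width: 0.0358
```

```bash
python3 - <<'E'
from h import *
delta(.5864,-.0983,.2083)
d=shot('wrist','w13.png')
E
```

```text
t 25.6 pos [ 0.5863 -0.0964  0.2397] rot [ 3.1413e+00 -7.0000e-04  8.0000e-04] F [-0.3  0.4 -1.8] w 0.0358
OFFSET cm [0.01 0.19 3.14] turn 0.05
```

View pics/w13.png

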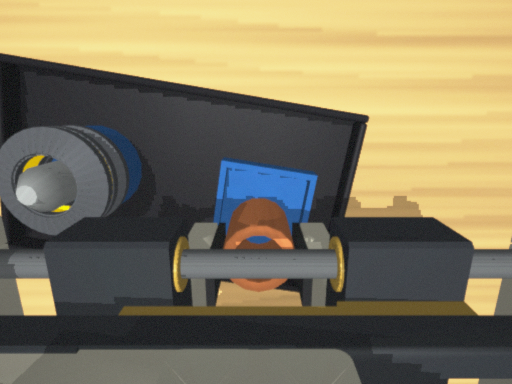

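The sleeve at (260,245) lines up with the holder at (267,190). I lower it and release.

Request:
send_rows([
  {"offset": [0, 0.18, 1], "turn": 0},
  {"offset": [0, 0.18, 2], "turn": 0},
  {"offset": [0, 0.18, 2.6], "turn": 0},
  {"offset": [0, 0.18, 2.9], "turn": 0},
  {"offset": [0, 0.18, 2.9], "turn": 0},
  {"offset": [0, 0.18, 2.9], "turn": 0},
  {"offset": [0, 0.18, 2.9], "turn": 0},
])

```text
t: 26.35
eef_pos: [0.5861, -0.0983, 0.2099]
ee_rot: [-3.142, -0.001, 0.0]
force: [0.5, -0.3, -1.4]
width: 0.0359
```

```bash
python3 - <<'E'
from h import *
delta(.5864,-.0983,.2080)
E
```

```text
t 26.35 pos [ 0.5861 -0.0983  0.2099] rot [-3.1416e+00 -5.0000e-04  2.0000e-04] F [ 0.5 -0.3 -1.4] w 0.0359
OFFSET cm [ 0.03 -0.    0.19] turn 0.01
```

Request:
send_rows([
  {"offset": [0, 0, 0.1], "turn": 0},
  {"offset": [0, 0, 0.2], "turn": 0},
  {"offset": [0, 0, 0.2], "turn": 0},
  {"offset": [0, 0, 0.2], "turn": 0},
])

```text
t: 26.75
eef_pos: [0.5859, -0.0983, 0.2077]
ee_rot: [3.142, -0.0, 0.0]
force: [-0.8, 0.8, -1.8]
width: 0.0361
```

Request:
send_rows([
  {"offset": [0, 0, 0], "turn": 0},
  {"offset": [0, 0, 0], "turn": 0},
  {"offset": [0, 0, 0], "turn": 0},
  {"offset": [0, 0, 0], "turn": 0},
  {"offset": [0, 0, 0], "turn": 0},
], hand=0.5)

```text
t: 27.25
eef_pos: [0.586, -0.0983, 0.2077]
ee_rot: [-3.142, -0.0, 0.0]
force: [-0.2, 0.6, 0.4]
width: 0.0649
```

Request:
send_rows([
  {"offset": [0, 0, -2], "turn": 0},
  {"offset": [0, 0, -6], "turn": 0},
  {"offset": [-3, 0, -10], "turn": 0},
  {"offset": [-7, 0, -12], "turn": 0},
  {"offset": [-10, 0, -12], "turn": 0},
  {"offset": [-10, 0, -12], "turn": 0},
  {"offset": [-10, 0, -12], "turn": 0},
])

```text
t: 27.95
eef_pos: [0.4857, -0.0984, 0.3284]
ee_rot: [-3.141, -0.002, 0.0]
force: [0.5, -0.2, 1.0]
width: 0.066
```

```bash
python3 - <<'E'
from h import *
d=shot('wrist','w14.png'); s=shot('scene','s14.png'); delta(.5864,-.0983,.2080); P=cloud(d)
q=band(P,d,.045,.065,.586,-.098,.03); print('bronze',len(q),circ(q),np.median(q[:,2]))
q=band(P,d,.048,.068,.616,.015,.045); print('top spring',circ(q))
n=P=cloud(s)
print('steel',blob(s,P,355,150,.04,.06),'bronze',blob(s,P,219,225,.045,.065,r=30))
cv2.imwrite('pics/fin.png',np.hstack([cv2.resize(s['frame'][110:290,100:400],None,fx=1.33,fy=1.33),cv2.resize(d['frame'][0:240,:],(399,239))]))
E
```

```text
t 28.05 pos [ 0.4866 -0.0983  0.3277] rot [ 3.1415e+00 -4.0000e-04  3.0000e-04] F [1.  0.3 0. ] w 0.0656
OFFSET cm [9.980e+00 1.000e-02 1.197e+01] turn 0.02
bronze 1052 [ 0.5861 -0.0976  0.0181] 0.05379513650468695
top spring [0.6158 0.0153 0.031 ]
steel [4.955e-01 2.714e-01 1.810e-02 4.400e-02 4.700e-02 1.020e+02] bronze [ 5.868e-01 -9.960e-02  1.810e-02  5.320e-02  5.730e-02  1.720e+02]
```

View pics/fin.png

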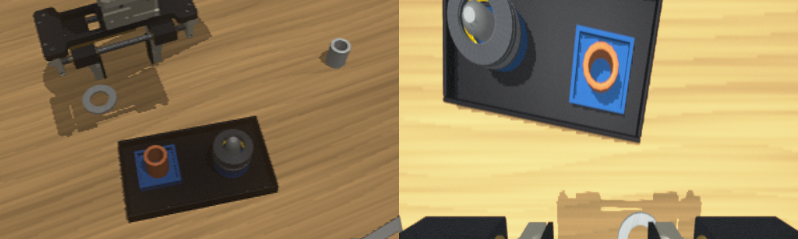

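The left half shows the stack on the arbor, the sleeve upright in its holder, and the two look-alikes where they started. Handing in.

```bash
python3 -c "
from station import *
print(job_done())"
```

```text
the job is handed in; nothing more can be done
None
```

The kit is made up and I handed the job in at about 28 s of the 104 s allowed. The job reports no verdict, so the results below come from my own camera checks.

- **Springs:** I stacked spring A dome up, spring C hollow (yellow) side up and spring B dome up on the pin. Depth readings after each placing put each within about 1–2 mm of the axis. The rims of C and B read level at the expected heights. For A I checked only the centring and the general height, not the tilt.
- **Bronze sleeve:** It stands in the square holder within about 1 mm of centre. Its top edge reads about 54 mm above the bench, as expected with it resting on the holder floor. I judged uprightness by eye from the final picture.
- **Look-alikes:** The steel sleeve reads about 1 mm from where it started, which is within measurement noise. The flat washer was never approached and still lies flat in the final picture, but I did not re-measure it.

No check failed. The cameras disagreed with each other by 1–2.5 mm at the arbor, nest and sleeves, and by up to about 8 mm on the springs in the oblique scene view. I used the close wrist-camera readings for the grasps and placings. The only unusual reading was a brief 6.8 N vertical force while gripping spring C, which caused no harm.

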